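Shut the air valve in the bench box

TASK

On the bench stands a wooden air box: push its plywood cover all the way aside along the rails, onto the plain grey deck as far as the end stop, so that the valves are uncovered, then push the red valve handle round until it is fully shut, square across its pipe. This is all pushing, nothing is picked up: do not lift the cover off its rails. Leave the blue handle and everything else on the bench as they are, and finish clear.

Things in the scene. Friction and masses are not known exactly. Their poses are not given: they have to be found in the camera images.
- box: fixed wooden air box, 200 (x) x 440 (y) x 68 mm; origin at the centre of its underside, on the bench; its y axis is the long axis along which the cover slides. The valve bay (open-topped, inside x -78 to +78, y -214 to 0 mm, floor at 6 mm) is the half towards -y, the plain grey deck (top at 58 mm) the half towards +y. Rails along both long sides have tops at 60 mm, with guide lips outside them up to 68 mm; end stops up to 68 mm have their inner faces at y = -214 and +214 mm
- cover: loose plywood cover, 180 (x) x 210 (y) x 10 mm, about 0.35 kg, lying on the rails (underside 60 mm above the bench, top at 70 mm) with 2 mm of play to each guide lip; origin at the centre of its underside, axes as the box's. It starts over the valve bay (origin at about y = -107 to -92 mm in the box's frame) and slides towards the box's +y; against the far end stop its origin is at y = +109 mm
- cover_push (a point): middle of the upright face of the dark wooden wedge on top of the cover, 82 mm above the bench. The face looks to the box's -y, is 100 mm wide along x and stands 24 mm above the cover; behind it the wedge slopes down towards +y. Push here towards +y
- red_handle (a joint): angle of the red handle (rad): 0 open, the handle along its pipe (pointing from the pivot to the box's -x); 1.571 fully shut against its stop, the handle pointing to the box's +y. It grows clockwise as seen from above, has stiff friction (about 0.1 N m) and stays where it is left
- red_pivot (a point): point on the vertical turning axis of the red handle, half-way up the handle, 44 mm above the bench. The handle is a bar 62 mm long from here, 16 mm wide, 12 mm high (38 to 50 mm above the bench); the pipe and valve body under it reach up to 34 mm. The two pivots lie 30 mm to the box's +x from its middle line, at y = -157 and -72 mm; which of them is red varies
- red_tip (a point): free end of the red handle, half-way up it, 62 mm from the pivot
- blue_pivot (a point): the same for the blue handle, a valve of the same make in the other place; not to be moved
- blue_tip (a point): free end of the blue handle, 62 mm from its pivot; it starts near open
- car_mid (a point): small wooden toy car, 110 x 54 x 50 mm, in front of the box (robot's side); point at its middle
- driver_grip (a point): screwdriver lying in front of the box; point on its handle
- hammer_grip (a point): hammer lying beyond the deck end of the box; point on its handle
- spatula_grip (a point): spatula lying beyond the valve end of the box; point on its handle
- glue: yellow glue bottle, 56 mm across, 130 mm high, standing behind the box; origin under its centre
- mug_rim (a point): blue mug, 76 mm across, 85 mm high, standing behind the box; centre of its mouth
- disc: turned wooden disc, 96 mm across, 22 mm high, lying behind the box; origin under its centre

How it is judged:
By the outcome, as a careful person would: the job done as asked, in the order asked, and still so for the second after the job is handed in, with the robot touching nothing.
It also fails if it takes over 53 s, if anything falls off the work surface, if the arm or the gripper's body presses on something with over 40 N, if the wrist force passes 120 N, or if a joint passes its speed limit or range.

ROBOT

A 6-joint arm with a two-finger parallel gripper is mounted at the origin on the work surface. World frame = base frame: x ahead of the robot, y to its left, z up, the work surface at z = 0. Lengths are in m, angles in rad, forces in N, time in s.
With the tool pointing down it reaches from about 0.35 to 0.775 m from the base axis. Payload 5.5 kg.
Tool frame: the origin (TCP) lies midway between the tips of the shut fingers; the grasp point (between the pads) lies 19 mm behind it; z points along the fingers, y is the line along which they close (so a half turn about z gives the same grasp; the last joint's range is limited). The gripper opens to 85 mm and grips with 20 to 120 N. Pads are 22 mm wide; open, the fingers measure 114 mm over their backs; the gripper's body (76 mm by 85 mm) begins 54 mm behind the grasp point. The pads swing forward as they close: fully open they stand 13 mm farther back than shut.
Start: joints at [1.102, 0.313, 0.046, 1.304, 0, 1.431], TCP at [0.186, 0.544, 0.231] pointing down, gripper open.
Joint ranges: [-2.76, 2.76], [-0.86, 1.69], [-1.03, 1.26], [-2.2, 2.34], [-1.47, 1.5], [-3.14, 3.14]. Speed limits (rad/s): [2.57, 2.57, 3.14, 3.14, 3.14, 3.14].

INTERFACE

Orientations are given as a unit quaternion [w, x, y, z].
In Python, from workcell import telemetry, imaging, env gives the robot as it stands. The module is installed in compiled form; this text tells all that it offers.
- The arm moves only by the tool step_arm, never from a script. Its argument "moves" is a list of rows, each a list of 3 entries, a list of its own where there are three numbers: the shift along the tool's x, y, z in mm, then the turn, a rotation vector about the tool's x, y, z in rad, then the finger opening in mm, from 0 to 85.4. A call has 1 to 8 rows; each row is the pose to reach, as a shift and turn from the pose commanded when the call began, along the tool's axes at that moment; what a row does not reach only later rows make up. A row lasts 1/12 s, in which the tool goes at most 41.7 mm and 7.16 degrees, less where a joint would pass 70% of its speed; a pose out of reach is approached as far as the arm can. A call with a gripper value outside its range is refused whole. The fingers move at their own pace and stop on an object; "grip_force" is the grip in N (left out, the last holds). Time passes only in rows, so rows that repeat a pose let the fingers close. It gives the time, the measured TCP pose, the force, the opening and the grip force at its end, in the units of the state.
- telemetry.get_state(): the state, without advancing time (a new reading comes with each control period).
- imaging.read_camera(name): name is "scene" or "top"; returns the picture (384x512x3 uint8, red, green, blue); there is no depth.
- imaging.camera_params(name): a dict with "camera_matrix" (3x3 intrinsics, pixels), "pose" (4x4, takes a point from camera to world coordinates). Camera axes: x right, y up, looking along -z (the intrinsics and any distortion apply to the point x, -y, -z); pixel columns grow to the right and rows downward; lengths in m; the calibration is good to about 2 mm. A picture is of the moment at which its call begins. camera_params takes no time and is no camera call.
- env.hand_in(): hands the job in; it is judged then, once.
The state is a dict: "clock": time; "joint_pos": joint angles; "qvel": joint speeds; "tau": joint torques, N m; "tcp_pos": TCP position; "orientation": TCP orientation; "wrist_force": force on the tool from outside, world axes, zero at the start; "ft_torque": the same for the moment, N m; "finger_gap": finger opening in m; "grip_force": force on a finger pad.
Only numpy, scipy, OpenCV 4.12 (cv2) and the standard library are available. Lean on these libraries where they do the work, as an engineer would, in place of code of your own. Each camera call takes 0.05 s, during which the arm holds its last target. There are 200 camera calls.

## Working session

There is one attempt and no reset: what is moved stays moved. The work goes in short steps, Python scripts to look and compute and a tool call to move; the robot and the scene stay as the last step left them, time stands still between calls to the robot, and variables do not carry over. Pictures are saved under pics/ and viewed, at most 10 in all, crops included, and the job is handed in when it is done.

Besides the shell and the picture viewer there is one more tool, called after "Emit:" in YAML: its name, and indented under it one key for each argument. step_arm: Moves the arm, as the interface text tells. Its arguments: {"type":"object","properties":{"moves":{"type":"array"},"grip_force":{"type":"number"}},"required":["moves"]}

```bash
mkdir -p pics; cat > h.py <<'E'
import numpy as np, cv2
from workcell import telemetry, imaging, env
def cam(n):
    p=imaging.camera_params(n); return np.array(p["camera_matrix"]),np.array(p["pose"]),p
def ray(n,u,v,z):
    K,T,p=cam(n); d=np.linalg.inv(K)@[u,v,1]; d=T[:3,:3]@(d*[1,-1,-1]); o=T[:3,3]
    return o+d*(z-o[2])/d[2]
def proj(n,P):
    K,T,p=cam(n); q=T[:3,:3].T@(np.array(P)-T[:3,3]); q=K@(q*[1,-1,-1]); return q[:2]/q[2]
def snap(n,f):
    im=imaging.read_camera(n); cv2.imwrite(f,im[:,:,::-1]); return im
E
python3 - <<'E'
from h import *
for n in("scene","top"):
    snap(n,f"pics/{n}0.png"); print(cam(n)[2])
print(telemetry.get_state())
E
```

```text
{'camera_matrix': array([[412.77836014,   0.        , 249.68354617],
       [  0.        , 412.77836014, 191.93669657],
       [  0.        ,   0.        ,   1.        ]]), 'pose': array([[ 0.11881509, -0.66428998,  0.7379714 ,  1.4995838 ],
       [ 0.99281189,  0.09026587, -0.07859155, -0.06482944],
       [-0.01440605,  0.74200464,  0.67023994,  0.94282861],
       [ 0.        ,  0.        ,  0.        ,  1.        ]])}
{'camera_matrix': array([[381.57457846,   0.        , 261.64111068],
       [  0.        , 381.57457846, 188.91458741],
       [  0.        ,   0.        ,   1.        ]]), 'pose': array([[-0.02954349,  0.97421307, -0.22368746,  0.31582737],
       [-0.99955492, -0.0297207 ,  0.00257523,  0.05446288],
       [-0.00413932,  0.22366398,  0.97465752,  1.19344711],
       [ 0.        ,  0.        ,  0.        ,  1.        ]])}
{'clock': 0.1, 'joint_pos': array([1.10246676e+00, 3.13929403e-01, 4.50768925e-02, 1.30359310e+00,
       3.35039197e-06, 1.43119649e+00]), 'qvel': array([-0.00048886, -0.00301327,  0.00196327, -0.00067999, -0.00157703,
       -0.00025082]), 'tau': array([ 2.25445059e-03, -4.81723630e+01,  2.99246407e+01,  1.26794289e-02,
       -1.64577305e-04, -3.54820855e-06]), 'tcp_pos': array([0.18543215, 0.54379368, 0.23048929]), 'orientation': array([-2.48418408e-04,  1.63625739e-01,  9.86522142e-01, -7.86337209e-04]), 'wrist_force': array([ 0.11733335,  0.5769134 , -0.3187135 ]), 'ft_torque': array([-0.02440878, -0.05883293,  0.03573207]), 'grip_force': 0.0, 'finger_gap': 0.0851410296733883}
```

View pics/top0.png

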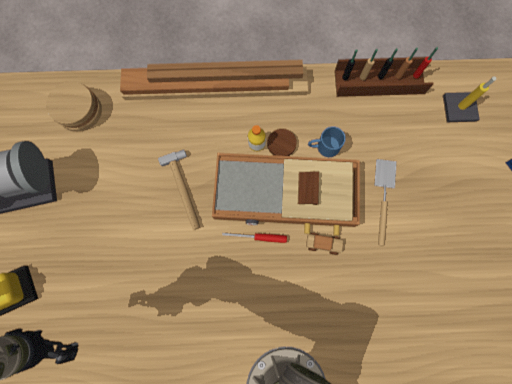

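View pics/scene0.png

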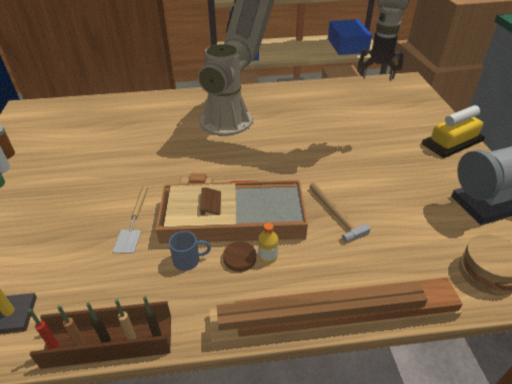

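The top view shows the box at about (217..361, 154..225). The deck is at the left (world +y), the cover at the right, with its wedge at about (309,187). Next I'll take a closer crop to get the corners.

```bash
python3 - <<'E'
from h import *
im=cv2.imread("pics/top0.png")
c=im[140:250,205:375]
cv2.imwrite("pics/c1.png",cv2.resize(c,None,fx=4.7,fy=4.7,interpolation=cv2.INTER_CUBIC))
E
```

```text
(no output)
```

View pics/c1.png

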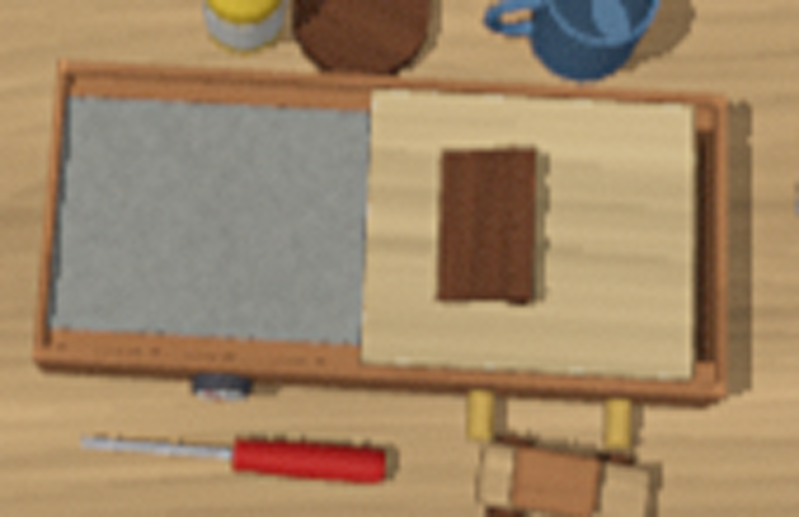

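The crop shows the box rim corners at (60,60), (725,95), (720,392) and (38,355). The cover corners are at (371,90), (694,103), (692,378) and (362,360), and the wedge face's top edge runs from (536,148) to (527,302).

```bash
python3 - <<'E'
from h import *
def P(a,z): return ray("top",205+(a[0]+.5)/4.7-.5,140+(a[1]+.5)/4.7-.5,z)
B=np.array([P(a,.068) for a in[(60,60),(725,95),(720,392),(38,355)]])
C=np.array([P(a,.070) for a in[(371,90),(694,103),(692,378),(362,360)]])
W=np.array([P(a,.094) for a in[(536,148),(527,302)]])
for n,Q in zip("BCW",(B,C,W)): print(n,Q.round(4).tolist(),Q.mean(0).round(4), [round(np.linalg.norm(Q[i]-Q[i-1]),4) for i in range(len(Q))])
model=[(.1,.22),(.1,-.22),(-.1,-.22),(-.1,.22)]
A,_=cv2.estimateAffinePartial2D(np.float32(model),np.float32(B[:,:2])); print(A,np.degrees(np.arctan2(A[1,0],A[0,0])))
th=np.arctan2(A[1,0],A[0,0]);R=np.array([[np.cos(th),-np.sin(th)],[np.sin(th),np.cos(th)]])
print("cover in box",((C[:,:2]-A[:,2])@R).round(4).tolist(),((W[:,:2]-A[:,2])@R).round(4).tolist())
for n,q in dict(car=(575,480),mug=(580,20)).items(): print(n,(P(q,.05)[:2]-A[:,2])@R)
E
```

```text
B [[0.6943, 0.185, 0.068], [0.6568, -0.2502, 0.068], [0.4619, -0.2302, 0.068], [0.4984, 0.1997, 0.068]] [ 0.5778 -0.0239  0.068 ] [np.float64(0.1965), np.float64(0.4369), np.float64(0.196), np.float64(0.4314)]
C [[0.6667, -0.0187, 0.07], [0.6514, -0.229, 0.07], [0.471, -0.2128, 0.07], [0.4887, -0.0054, 0.07]] [ 0.5695 -0.1165  0.07  ] [np.float64(0.1785), np.float64(0.2109), np.float64(0.1811), np.float64(0.2081)]
W [[0.6175, -0.1202, 0.094], [0.5183, -0.1084, 0.094]] [ 0.5679 -0.1143  0.094 ] [np.float64(0.0999), np.float64(0.0999)]
[[ 0.98206109  0.08460667  0.57784523]
 [-0.08460667  0.98206109 -0.02390565]] -4.9239960845072135
cover in box [[0.0881, 0.0129], [0.0909, -0.198], [-0.0903, -0.1974], [-0.0904, 0.0108]] [[0.0478, -0.0926], [-0.052, -0.0893]]
car [-0.15640349 -0.12816241]
mug [ 0.15128617 -0.12593035]
```

Box centre is (0.578, -0.024) with yaw -4.9°. The cover has about 202 mm to travel. I'll move towards the -y side of the wedge, with the fingers shut and tool y along box +y.

Emit:
step_arm:
  moves:
    - [[-29,-27,0],[0,0,-0.06],0]
    - [[-58,-54,0],[0,0,-0.12],0]
    - [[-87,-81,0],[0,0,-0.18],0]
    - [[-116,-108,0],[0,0,-0.243],0]
    - [[-145,-135,0],[0,0,-0.243],0]
    - [[-174,-162,0],[0,0,-0.243],0]
    - [[-203,-189,0],[0,0,-0.243],0]
    - [[-232,-216,0],[0,0,-0.243],0]
  grip_force: 60

```text
clock: 0.77
tcp_pos: [0.3356, 0.2631, 0.2311]
orientation: [-0.0, 0.043, 0.999, -0.0]
wrist_force: [1.8, -0.0, -0.2]
finger_gap: 0.0001
grip_force: 0.0
```

```bash
cat >> h.py <<'E'
from scipy.spatial.transform import Rotation as Ro
C0=np.array([.5778,-.0239]); TH=np.radians(-4.92)
RB=np.array([[np.cos(TH),-np.sin(TH)],[np.sin(TH),np.cos(TH)]])
def rel(bx,by,z):
    s=telemetry.get_state(); w,x,y,zz=s["orientation"]; R=Ro.from_quat([x,y,zz,w])
    t=np.r_[C0+RB@[bx,by],z]; p=s["tcp_pos"]
    print("t",s["clock"],"box",(RB.T@(p[:2]-C0)).round(4),p[2].round(4),"F",s["wrist_force"].round(1),"gap",round(s["finger_gap"],4),"move",(R.inv().apply(t-p)*1000).round(1),"yawerr",(Ro.from_euler('z',TH)*Ro.from_quat([0,1,0,0])*Ro.from_euler('z',np.pi)).as_rotvec() is None)
    Rt=Ro.from_matrix(np.c_[np.r_[-RB[:,0],0],np.r_[RB[:,1],0],[0,0,-1]])
    print("turn",(R.inv()*Rt).as_rotvec().round(4))
E
sed -i 's/,"yawerr".*$/)/' h.py
python3 -c "
from h import *
rel(0,-.14,.15)"
```

```text
t 0.7667 box [-0.2659  0.2652] 0.2311 F [ 1.8 -0.  -0.2] gap 0.0001 move [-265.6 -405.3   81.1]
turn [-0.     -0.0002  0.0006]
```

Emit:
step_arm:
  moves:
    - [[-20,-32,0],[0,0,0],0]
    - [[-40,-64,0],[0,0,0],0]
    - [[-62,-96,0],[0,0,0],0]
    - [[-84,-128,0],[0,0,0],0]
    - [[-106,-160,0],[0,0,0],0]
    - [[-128,-192,0],[0,0,0],0]
    - [[-150,-224,0],[0,0,0],0]
    - [[-170,-256,0],[0,0,0],0]

```text
clock: 1.43
tcp_pos: [0.4835, -0.0067, 0.231]
orientation: [-0.0, 0.043, 0.999, 0.0]
wrist_force: [1.0, 0.4, 0.4]
finger_gap: -0.0001
grip_force: 0.0
```

Emit:
step_arm:
  moves:
    - [[-24,-37,5],[0,0,0],0]
    - [[-48,-74,20],[0,0,0],0]
    - [[-72,-112,40],[0,0,0],0]
    - [[-96,-149,60],[0,0,0],0]
    - [[-96,-149,81],[0,0,0],0]
    - [[-96,-149,105],[0,0,0],0]
    - [[-96,-149,125],[0,0,0],0]
    - [[-96,-149,125],[0,0,0],0]

```text
clock: 2.1
tcp_pos: [0.5625, -0.1606, 0.1009]
orientation: [-0.004, 0.043, 0.999, 0.002]
wrist_force: [-0.9, -0.2, 0.0]
finger_gap: -0.0002
grip_force: 0.0
```

```bash
python3 - <<'E'
from h import *
rel(0,-.14,.078)
im=snap("top","pics/t2.png"); im2=snap("scene","pics/s2.png")
a=cv2.resize(im[130:260,200:380,::-1],None,fx=3.3,fy=3.3);b=cv2.resize(im2[130:270,150:330,::-1],(594,170*2))
a=cv2.resize(a,(500,361)); b=cv2.resize(b,(300,233)); c=np.zeros((361,800,3),np.uint8); c[:,:500]=a; c[:233,500:]=b
cv2.imwrite("pics/c2.png",c)
E
```

```text
t 2.1 box [-0.0036 -0.1375] 0.1009 F [-0.9 -0.2  0. ] gap -0.0002 move [-3.8 -2.5 22.8]
turn [ 0.0032 -0.0089 -0.0011]
```

View pics/c2.png

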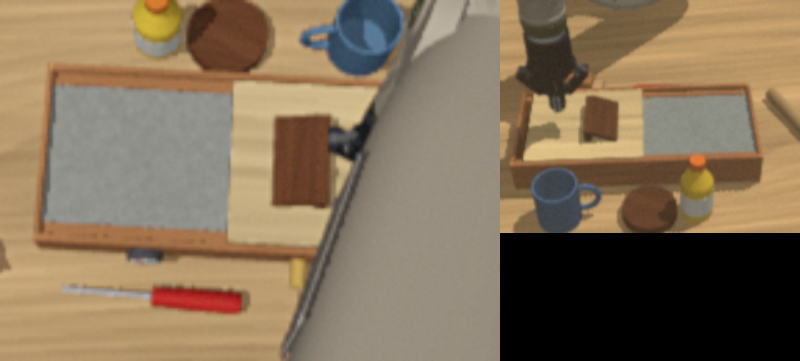

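The fingers are just on the -y side of the wedge (its face is at crop x≈330), over the cover's middle line. I'll let the arm settle before going lower.

Emit:
step_arm:
  moves:
    - [[0,0,0],[0,0,0],0]
    - [[0,0,0],[0,0,0],0]

```text
clock: 2.37
tcp_pos: [0.567, -0.1615, 0.1083]
orientation: [0.002, 0.043, 0.999, -0.001]
wrist_force: [0.2, -0.2, -0.1]
finger_gap: 0.0001
grip_force: 0.0
```

```bash
python3 -c "
from h import *
rel(0,-.14,.079)"
```

```text
t 2.3667 box [ 0.0011 -0.138 ] 0.1083 F [ 0.2 -0.2 -0.1] gap 0.0001 move [ 1.2 -1.9 29.3]
turn [-0.0009  0.0031  0.0007]
```

Emit:
step_arm:
  moves:
    - [[0,-1,10],[0,0,0],0]
    - [[0,-1,20],[0,0,0],0]
    - [[0,-1,27],[0,0,0],0]
    - [[0,-1,27],[0,0,0],0]
    - [[0,-1,27],[0,0,0],0]
    - [[0,6,27],[0,0,0],0]
    - [[0,13,27],[0,0,0],0]
    - [[0,20,27],[0,0,0],0]

```text
clock: 3.03
tcp_pos: [0.5678, -0.1408, 0.0796]
orientation: [0.0, 0.043, 0.999, 0.0]
wrist_force: [1.1, -0.1, -0.4]
finger_gap: 0.0
grip_force: 0.0
```

```bash
python3 -c "
from h import *
rel(0,-.1,.079)"
```

```text
t 3.0333 box [ 1.000e-04 -1.173e-01] 0.0796 F [ 1.1 -0.1 -0.4] gap 0.0 move [ 0.1 17.3  0.6]
turn [ 0.0001  0.0006 -0.    ]
```

Emit:
step_arm:
  moves:
    - [[0,5,0],[0,0,0],0]
    - [[0,10,0],[0,0,0],0]
    - [[0,15,0],[0,0,0],0]
    - [[0,20,0],[0,0,0],0]
    - [[0,26,0],[0,0,0],0]
    - [[0,33,0],[0,0,0],0]
    - [[0,40,0],[0,0,0],0]
    - [[0,48,0],[0,0,0],0]

```text
clock: 3.7
tcp_pos: [0.5719, -0.0934, 0.0795]
orientation: [0.0, 0.043, 0.999, -0.0]
wrist_force: [-0.4, -2.5, 1.4]
finger_gap: -0.0003
grip_force: 1.6
```

Emit:
step_arm:
  moves:
    - [[0,8,0],[0,0,0],0]
    - [[0,16,0],[0,0,0],0]
    - [[0,24,0],[0,0,0],0]
    - [[0,32,0],[0,0,0],0]
    - [[0,40,0],[0,0,0],0]
    - [[0,48,0],[0,0,0],0]
    - [[0,56,0],[0,0,0],0]
    - [[0,64,0],[0,0,0],0]

```text
clock: 4.37
tcp_pos: [0.5773, -0.0292, 0.0794]
orientation: [0.0, 0.043, 0.999, -0.0]
wrist_force: [0.5, -4.5, 3.3]
finger_gap: 0.0001
grip_force: 2.1
```

```bash
python3 - <<'E'
from h import *
rel(0,.097,.079)
E
```

```text
t 4.3667 box [-0.0001 -0.0054] 0.0794 F [ 0.5 -4.5  3.3] gap 0.0001 move [-1.000e-01  1.024e+02  4.000e-01]
turn [-0.0002  0.0003  0.    ]
```

Emit:
step_arm:
  moves:
    - [[0,9,0],[0,0,0],0]
    - [[0,18,0],[0,0,0],0]
    - [[0,27,0],[0,0,0],0]
    - [[0,36,0],[0,0,0],0]
    - [[0,45,0],[0,0,0],0]
    - [[0,54,0],[0,0,0],0]
    - [[0,63,0],[0,0,0],0]
    - [[0,71,0],[0,0,0],0]

```text
clock: 5.03
tcp_pos: [0.5832, 0.0419, 0.0792]
orientation: [-0.0, 0.043, 0.999, 0.0]
wrist_force: [0.2, -3.9, 2.6]
finger_gap: -0.0003
grip_force: 2.0
```

Emit:
step_arm:
  moves:
    - [[0,5,0],[0,0,0],0]
    - [[0,10,0],[0,0,0],0]
    - [[0,14,0],[0,0,0],0]
    - [[0,17,0],[0,0,0],0]
    - [[0,20,0],[0,0,0],0]
    - [[0,22,0],[0,0,0],0]

```text
clock: 5.53
tcp_pos: [0.585, 0.063, 0.0792]
orientation: [-0.0, 0.043, 0.999, 0.0]
wrist_force: [-0.4, -4.2, 3.1]
finger_gap: 0.0002
grip_force: 1.9
```

```bash
python3 - <<'E'
from h import *
rel(0,.097,.079)
E
```

```text
t 5.5333 box [-0.0002  0.0872] 0.0792 F [-0.4 -4.2  3.1] gap 0.0002 move [-0.2  9.8  0.2]
turn [ 0.0001 -0.0003 -0.    ]
```

Creeping on until it meets the stop.

Emit:
step_arm:
  moves:
    - [[0,1.5,0],[0,0,0],0]
    - [[0,3,0],[0,0,0],0]
    - [[0,4.5,0],[0,0,0],0]
    - [[0,6,0],[0,0,0],0]
    - [[0,7,0],[0,0,0],0]
    - [[0,8,0],[0,0,0],0]

```text
clock: 6.03
tcp_pos: [0.5857, 0.0709, 0.0792]
orientation: [-0.0, 0.043, 0.999, 0.0]
wrist_force: [0.3, -3.4, 1.7]
finger_gap: 0.0001
grip_force: 1.6
```

Emit:
step_arm:
  moves:
    - [[0,1,0],[0,0,0],0]
    - [[0,2,0],[0,0,0],0]
    - [[0,3,0],[0,0,0],0]

```text
clock: 6.28
tcp_pos: [0.586, 0.0731, 0.0792]
orientation: [-0.0, 0.043, 0.999, -0.001]
wrist_force: [-0.6, -9.4, 2.5]
finger_gap: -0.0002
grip_force: 4.1
```

Emit:
step_arm:
  moves:
    - [[0,0.7,0],[0,0,0],0]
    - [[0,1.4,0],[0,0,0],0]
    - [[0,1.4,0],[0,0,0],0]

```text
clock: 6.53
tcp_pos: [0.586, 0.0731, 0.0792]
orientation: [-0.0, 0.044, 0.999, -0.002]
wrist_force: [-1.0, -10.7, 2.1]
finger_gap: -0.0003
grip_force: 5.0
```

The cover is against the stop: the tool has stopped and the force has gone up. I'll back off, lift and look at the bay.

Emit:
step_arm:
  moves:
    - [[0,-8,0],[0,0,0],0]
    - [[0,-20,0],[0,0,0],0]
    - [[0,-20,-20],[0,0,0],0]
    - [[0,-20,-50],[0,0,0],0]
    - [[0,0,-80],[0,0,0],0]
    - [[0,20,-100],[0,0,0],0]
    - [[0,20,-100],[0,0,0],0]

```text
clock: 7.12
tcp_pos: [0.5906, 0.0976, 0.1844]
orientation: [0.004, 0.042, 0.999, 0.002]
wrist_force: [0.9, 0.1, 0.4]
finger_gap: -0.0001
grip_force: 0.0
```

```bash
python3 - <<'E'
from h import *
rel(0,-.18,.15)
im=snap("top","pics/t3.png"); im2=snap("scene","pics/s3.png")
a=cv2.resize(im[140:240,250:375,::-1],(500,400),interpolation=cv2.INTER_CUBIC);b=cv2.resize(im2[170:250,150:250,::-1],(300,240))
c=np.zeros((400,800,3),np.uint8); c[:,:500]=a; c[:240,500:]=b
cv2.imwrite("pics/c3.png",c)
E
```

```text
t 7.1167 box [0.0023 0.1221] 0.1844 F [0.9 0.1 0.4] gap -0.0001 move [   3.4 -302.3   33.3]
turn [0.0037 0.0081 0.0025]
```

View pics/c3.png

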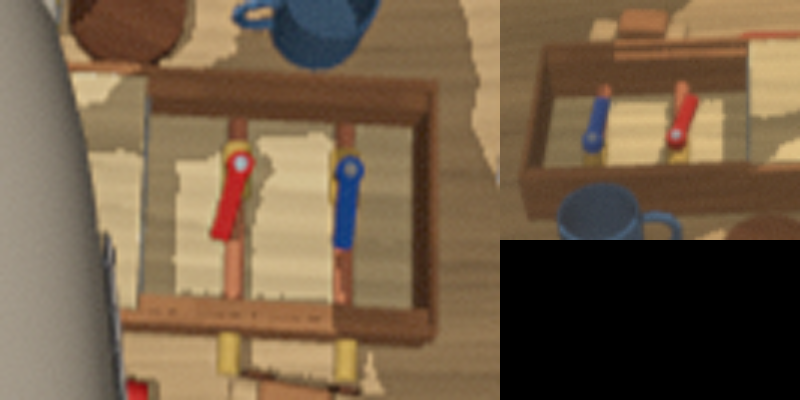

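In the crop, red is the handle nearer the deck: pivot about (240,163), tip about (222,238), already turned slightly towards +y. Blue is at (350,170) to (343,248).

```bash
python3 - <<'E'
from h import *
for n,q in dict(rp=(240,163),rt=(222,238),bp=(350,170),bt=(343,248),covL=(146,190)).items():
    p=ray("top",250+(q[0]+.5)/4-.5,140+(q[1]+.5)/4-.5,.050 if n!="covL" else .07); print(n,((RB.T@(p[:2]-C0))*1000).round(1))
E
```

```text
rp [ 29.2 -71.4]
rt [-30.6 -59.3]
bp [  28.3 -156.2]
bt [ -33.3 -151.6]
covL [-0.9  1.2]
```

Red pivot is at box (30,-72), handle angle about 0.2. The plan is to come down at box (-18,-100), on the handle's -y side, then sweep an arc.

Emit:
step_arm:
  moves:
    - [[3,-32,0],[0,0,0],0]
    - [[6,-64,0],[0,0,0],0]
    - [[9,-96,0],[0,0,0],0]
    - [[12,-128,0],[0,0,0],0]
    - [[15,-160,0],[0,0,0],0]
    - [[18,-192,0],[0,0,0],0]
    - [[18,-219,0],[0,0,0],0]
    - [[18,-219,0],[0,0,0],0]

```text
clock: 7.88
tcp_pos: [0.5494, -0.1265, 0.1772]
orientation: [-0.001, 0.046, 0.999, -0.0]
wrist_force: [0.8, 0.2, 0.1]
finger_gap: 0.0001
grip_force: 0.0
```

Emit:
step_arm:
  moves:
    - [[0,0,0],[0,0,0],0]
    - [[0,0,25],[0,0,0],0]
    - [[0,0,50],[0,0,0],0]
    - [[0,0,75],[0,0,0],0]
    - [[0,0,75],[0,0,0],0]
    - [[0,0,75],[0,0,0],0]

```text
clock: 8.38
tcp_pos: [0.5493, -0.1201, 0.1025]
orientation: [-0.002, 0.042, 0.999, 0.001]
wrist_force: [0.4, -0.2, 0.1]
finger_gap: -0.0001
grip_force: 0.0
```

```bash
python3 - <<'E'
from h import *
rel(-.018,-.1,.041)
im2=snap("scene","pics/s4.png"); im=snap("top","pics/t4.png")
a=cv2.resize(im2[140:250,140:260,::-1],(480,440),interpolation=cv2.INTER_CUBIC)
b=cv2.resize(im[140:240,250:375,::-1],(320,256)); c=np.zeros((440,800,3),np.uint8); c[:,:480]=a; c[:256,480:]=b
cv2.imwrite("pics/c4.png",c)
r=40
for f in np.linspace(.1,1.62,13):
    h=11*np.sin(f)+14*max(np.cos(f),0)+8
    x=30-r*np.cos(f)-h*np.sin(f); y=-72+r*np.sin(f)-h*np.cos(f)
    print(round(f,2),"tool",round(-(x+18)),round(y+100))
E
```

```text
t 8.3833 box [-0.0202 -0.0983] 0.1025 F [ 0.4 -0.2  0.1] gap -0.0001 move [-2.5 -1.8 61.5]
turn [ 0.0018 -0.0049  0.0012]
0.1 tool -6 9
0.23 tool -4 13
0.35 tool -2 18
0.48 tool -1 24
0.61 tool 0 30
0.73 tool -1 36
0.86 tool -3 42
0.99 tool -5 48
1.11 tool -9 53
1.24 tool -13 58
1.37 tool -19 63
1.49 tool -25 66
1.62 tool -31 69
```

View pics/c4.png

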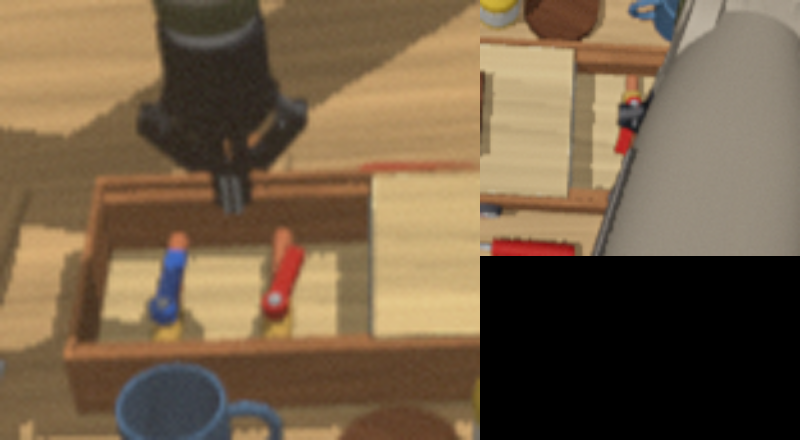

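The tool is midway between the handles, red at crop (283,270) and blue at (170,285). The gripper's elbows are well above the cover's height. Going down.

Emit:
step_arm:
  moves:
    - [[0,0,0],[0,0,0],0]
    - [[0,-1,15],[0,0,0],0]
    - [[0,-1,30],[0,0,0],0]
    - [[0,-1,45],[0,0,0],0]
    - [[0,-1,58],[0,0,0],0]
    - [[0,-1,60],[0,0,0],0]
    - [[0,-1,60],[0,0,0],0]
    - [[0,-1,60],[0,0,0],0]

```text
clock: 9.15
tcp_pos: [0.552, -0.1229, 0.0456]
orientation: [0.001, 0.043, 0.999, -0.0]
wrist_force: [0.1, -0.8, 0.9]
finger_gap: -0.0002
grip_force: 0.0
```

```bash
python3 - <<'E'
from h import *
rel(-.018,-.1,.041)
E
```

```text
t 9.15 box [-0.0172 -0.1008] 0.0456 F [ 0.1 -0.8  0.9] gap -0.0002 move [0.8 0.8 4.6]
turn [-0.0004  0.0019  0.0002]
```

Emit:
step_arm:
  moves:
    - [[0,0,4],[0,0,0],0]
    - [[-2,4,4],[0,0,0],0]
    - [[-3,9,4],[0,0,0],0]
    - [[-3,14,4],[0,0,0],0]
    - [[-2,19,4],[0,0,0],0]
    - [[-1,24,4],[0,0,0],0]
    - [[-1,29,4],[0,0,0],0]
    - [[-1,34,4],[0,0,0],0]

```text
clock: 9.82
tcp_pos: [0.5554, -0.0889, 0.0407]
orientation: [0.0, 0.043, 0.999, -0.001]
wrist_force: [0.5, -3.1, 0.9]
finger_gap: 0.0001
grip_force: 1.5
```

```bash
python3 - <<'E'
from h import *
rel(-.018,-.1,.041)
snap("top","pics/t5.png");im=snap("scene","pics/s5.png")
cv2.imwrite("pics/c5.png",cv2.resize(im[150:250,140:260,::-1],(600,500),interpolation=cv2.INTER_CUBIC))
E
```

```text
t 9.8167 box [-0.0167 -0.0667] 0.0407 F [ 0.5 -3.1  0.9] gap 0.0001 move [  1.3 -33.3  -0.3]
turn [-0.0012  0.001  -0.0002]
```

View pics/c5.png

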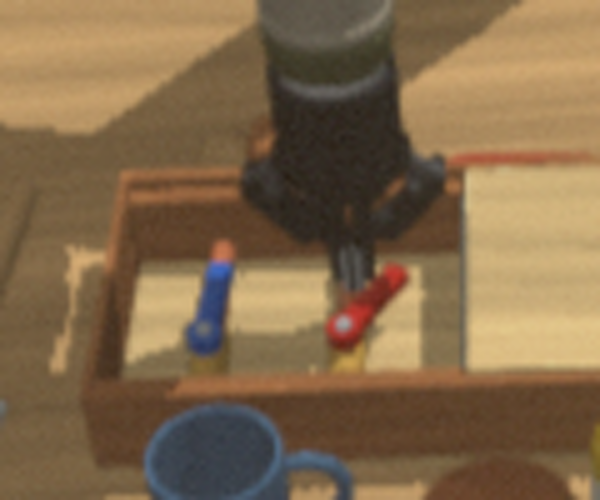

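Red is turning (about 0.75 rad) and blue hasn't moved. Before going on, I'll check the elbow height against the cover.

```bash
python3 - <<'E'
from h import *
for u,v in((140+430/5,150+205/5),(140+445/5,150+175/5),(140+385/5,150+240/5)):
    a=ray("scene",u,v,0.);b=ray("scene",u,v,.2)
    A=RB.T@(a[:2]-C0);B=RB.T@(b[:2]-C0); s=(-.017-A[0])/(B[0]-A[0]); print("y,z",(A+s*(B-A))[1].round(3),round(s*.2,3))
r=34
for f in np.linspace(.75,1.65,8):
    h=11*np.sin(f)+14*max(np.cos(f),0)+8
    x=30-r*np.cos(f)-h*np.sin(f); y=-72+r*np.sin(f)-h*np.cos(f)
    print(round(f,2),"tool",round(-(x+16.7)),round(y+66.7))
E
```

```text
y,z -0.015 0.102
y,z -0.005 0.126
y,z -0.044 0.074
0.75 tool -4 -1
0.88 tool -5 5
1.01 tool -8 10
1.14 tool -11 15
1.26 tool -15 20
1.39 tool -20 24
1.52 tool -25 28
1.65 tool -30 30
```

Elbow z is at least 0.09 near the cover, so it clears. Carrying on with the arc.

Emit:
step_arm:
  moves:
    - [[-3,4,0],[0,0,0],0]
    - [[-5,8,0],[0,0,0],0]
    - [[-7,12,0],[0,0,0],0]
    - [[-10,16,0],[0,0,0],0]
    - [[-13,20,0],[0,0,0],0]
    - [[-17,24,0],[0,0,0],0]
    - [[-21,27,0],[0,0,0],0]
    - [[-24,29,0],[0,0,0],0]

```text
clock: 10.58
tcp_pos: [0.5814, -0.0613, 0.0398]
orientation: [-0.001, 0.043, 0.999, 0.0]
wrist_force: [-2.5, -2.1, -0.4]
finger_gap: -0.0001
grip_force: 1.4
```

Emit:
step_arm:
  moves:
    - [[-1.5,0,0],[0,0,0],0]
    - [[-3,0,0],[0,0,0],0]
    - [[-4,0,0],[0,0,0],0]

```text
clock: 10.83
tcp_pos: [0.5849, -0.0611, 0.0398]
orientation: [-0.001, 0.042, 0.999, 0.001]
wrist_force: [-2.9, 3.1, -0.5]
finger_gap: -0.0001
grip_force: 1.6
```

```bash
python3 - <<'E'
from h import *
rel(-.018,-.1,.041)
E
```

```text
t 10.8333 box [ 0.0103 -0.0365] 0.0398 F [-2.9  3.1 -0.5] gap -0.0001 move [ 28.3 -63.5  -1.3]
turn [ 0.0023 -0.0015  0.0009]
```

Pushing on towards the stop in small steps.

Emit:
step_arm:
  moves:
    - [[-1,0,0],[0,0,0],0]
    - [[-2,0,0],[0,0,0],0]
    - [[-2,0,0],[0,0,0],0]

```text
clock: 11.08
tcp_pos: [0.5859, -0.0615, 0.0399]
orientation: [-0.001, 0.043, 0.999, 0.001]
wrist_force: [-5.9, 3.4, 0.3]
finger_gap: 0.0002
grip_force: 2.9
```

Emit:
step_arm:
  moves:
    - [[-1,0,0],[0,0,0],0]
    - [[-2,0,0],[0,0,0],0]
    - [[-2,0,0],[0,0,0],0]

```text
clock: 11.33
tcp_pos: [0.586, -0.0614, 0.0399]
orientation: [-0.003, 0.043, 0.999, 0.001]
wrist_force: [-10.7, 3.1, 3.7]
finger_gap: -0.0002
grip_force: 5.3
```

It has stalled at the stop with the force rising, so the handle is shut. I'll back off, lift and clear out of view.

Emit:
step_arm:
  moves:
    - [[6,0,0],[0,0,0],0]
    - [[16,-4,0],[0,0,0],0]
    - [[16,-4,0],[0,0,0],0]
    - [[16,-4,-25],[0,0,0],0]
    - [[16,-4,-60],[0,0,0],0]
    - [[16,-4,-95],[0,0,0],0]
    - [[16,-4,-130],[0,0,0],0]
    - [[16,-4,-160],[0,0,0],0]

```text
clock: 12.0
tcp_pos: [0.5748, -0.0658, 0.2036]
orientation: [0.002, 0.043, 0.999, -0.0]
wrist_force: [0.9, -0.1, -0.1]
finger_gap: -0.0001
grip_force: 0.0
```

Emit:
step_arm:
  moves:
    - [[15,30,0],[0,0,0],0]
    - [[30,60,0],[0,0,0],0]
    - [[45,90,0],[0,0,0],0]
    - [[60,120,0],[0,0,0],0]
    - [[75,150,0],[0,0,0],0]
    - [[90,180,0],[0,0,0],0]
    - [[105,210,0],[0,0,0],0]
    - [[120,240,0],[0,0,0],0]

```text
clock: 12.67
tcp_pos: [0.4749, 0.1857, 0.2013]
orientation: [0.002, 0.043, 0.999, 0.001]
wrist_force: [0.0, -0.4, 1.1]
finger_gap: 0.0004
grip_force: 0.0
```

Emit:
step_arm:
  moves:
    - [[10,30,0],[0,0,0],0]
    - [[20,60,0],[0,0,0],0]
    - [[30,90,0],[0,0,0],0]
    - [[30,90,0],[0,0,0],0]
    - [[30,90,0],[0,0,0],0]

```text
clock: 13.08
tcp_pos: [0.4525, 0.2781, 0.2009]
orientation: [0.001, 0.041, 0.999, 0.0]
wrist_force: [1.0, -0.5, 0.0]
finger_gap: -0.0
grip_force: 0.0
```

```bash
python3 - <<'E'
from h import *
rel(-.018,-.1,.041)
im=snap("top","pics/t6.png"); im2=snap("scene","pics/s6.png")
a=cv2.resize(im[120:250,205:405,::-1],(800,520),interpolation=cv2.INTER_CUBIC)
cv2.imwrite("pics/c6.png",a)
E
```

```text
t 13.0833 box [-0.1507  0.2902] 0.2009 F [ 1.  -0.5  0. ] gap -0.0 move [-131.1 -390.8  159.8]
turn [0.0011 0.0025 0.0032]
```

View pics/c6.png

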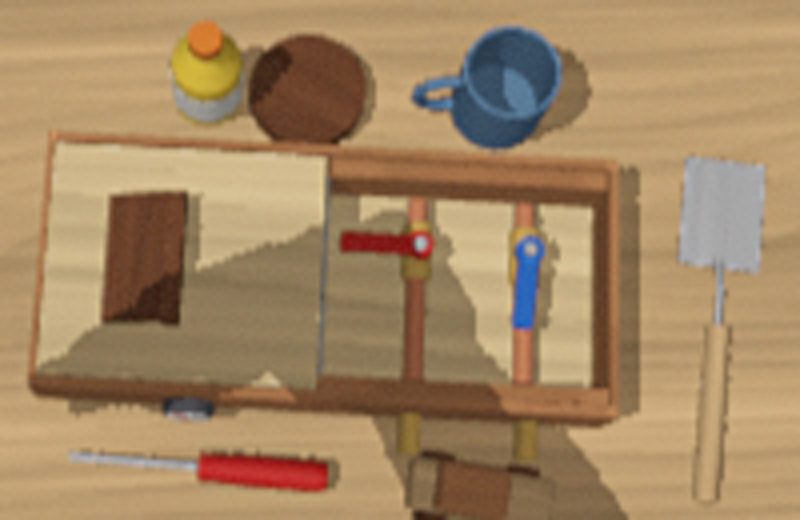

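The cover is at the far stop, red points to +y along (422,244) to (342,241), and blue and the other objects look unmoved. Handing in.

```bash
python3 -c "
from h import *
print(env.hand_in())"
```

```text
the job is handed in; nothing more can be done
None
```

The cover is against its end stop on the deck and the red valve is fully shut. Blue and the other objects look unmoved in the last picture, and the job was handed in at about 13 s with the arm clear; no verdict came back.

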